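Thread the carrying rod through two film reels and lift them off the drainer

TASK

Two rinsed film reels stand on edge in the wire drainer. Take the carrying rod off its rest by the handle, thread it gently through the bore of one reel and on through the other until its tip stands out beyond the far reel, then lift both reels on it clear above the drainer's pins and finish holding the rod there, level and still, with both reels hanging on it. Touch the reels with the rod only and never force it against them, and leave the other things on the bench where they are.

Things in the scene. Friction and masses are not known exactly. Their poses are not given: they have to be found in the camera images.
- rod_grip (a point): Carrying rod: centre of its handle, on the axis; y points along the rod to its tip. Black round handle, 20 mm in diameter, from 34 mm behind to 30 mm ahead of this point, then a bright guard disc 30 mm in diameter, 4 mm thick, then a plain 14 mm aluminium shaft to a rounded tip 190 mm ahead. 0.07 kg. It starts level on its rest, axis 56 mm above the bench, handle overhanging, free all round.
- rod_tip (a point): Foremost point of the rod's rounded tip, on the axis, 190 mm ahead of rod_grip.
- reel_a_hub (a point): One of two identical loose film reels, 66 mm in diameter, 40 mm long, about 0.045 kg: centre of its bore, half-way along. z lies along the bore, which is 20 mm in diameter and runs straight through. It starts on edge in the drainer, bore level, 66 mm above the bench.
- reel_b_hub (a point): The other reel, the same. At the start the two bores are in line, their centres about 70 mm apart, with about 30 mm between the reels.
- drainer_axis (a point): Reel drainer, fixed: pale drip tray 110 x 206 mm, rim 10 mm, with a wire rack. This point is midway between the reels on the line of their bores, 66 mm above the bench; y lies along that line. The reels stand on two rails between thin wire pins, 26 mm either side of that line, tops 80 mm above the bench, which stop them tipping. Both ends are open to the rod.
- rest: Rod rest, fixed: pale base 50 x 124 mm with two notched saddles 36 mm wide, 60 mm high, 96 mm apart; origin on the bench under its middle, y along the rod that lies in it. The notches are open upward, 11 mm deep. The handle's centre starts 100 mm from the origin towards -y.
- loupe: Bystander, loose: black and clear loupe, 42 mm wide, 48 mm high, on the right. Origin under its middle. Leave it where it is.
- film_can_near: Bystander, loose: pale film canister, 34 mm wide, 51 mm high, on the left. Origin under its middle. Leave it where it is.
- film_can_far: Bystander, loose: second pale film canister, the same, on the left and farther back. Origin under its middle. Leave it where it is.
- tape: Bystander, loose: roll of masking tape lying flat, 92 mm wide, 24 mm high, on the right. Origin under its middle. Leave it where it is.
- wood_clip: Bystander, loose: wooden film clip lying down, 15 x 72 x 10 mm, front left. Origin under its middle. Leave it where it is.
Mind the look-alikes: they are no part of the job. What is shaped like the part that bears reel_b_hub but brown or turquoise is not meant.

How it is judged (in metres and radians):
On the way, in this order (a step that is already met when the one before it is completed fails the run):
1. the rod, held by the fingers, is through one reel standing in the drainer (contact force between the fingers and rod above 1 N and ((y of reel_a_hub in the frame of rod_grip between 0.05 and 0.168 m and x of reel_a_hub in the frame of rod_grip between -0.008 and 0.008 m and z of reel_a_hub in the frame of rod_grip between -0.008 and 0.008 m) or (y of reel_b_hub in the frame of rod_grip between 0.05 and 0.168 m and x of reel_b_hub in the frame of rod_grip between -0.008 and 0.008 m and z of reel_b_hub in the frame of rod_grip between -0.008 and 0.008 m)) and height (world z) of each of reel_a_hub, reel_b_hub below 0.085 m), for 0.1 s.
2. the rod is through both reels, which still stand in the drainer (y of reel_a_hub in the frame of rod_grip between 0.05 and 0.168 m and x of reel_a_hub in the frame of rod_grip between -0.008 and 0.008 m and z of reel_a_hub in the frame of rod_grip between -0.008 and 0.008 m and y of reel_b_hub in the frame of rod_grip between 0.05 and 0.168 m and x of reel_b_hub in the frame of rod_grip between -0.008 and 0.008 m and z of reel_b_hub in the frame of rod_grip between -0.008 and 0.008 m and height (world z) of each of reel_a_hub, reel_b_hub below 0.085 m), for 0.1 s.
At the end, for the whole second after the job is handed in: The fingers hold the rod by its handle, within 15 degrees of level, through both bores (hubs within 8 mm of its axis, 50 to 168 mm ahead of the handle's centre); both hubs are over 112 mm above the bench; reels and rod touch neither drainer nor rest and move slower than 0.03 m/s (y of reel_a_hub in the frame of rod_grip between 0.05 and 0.168 m and x of reel_a_hub in the frame of rod_grip between -0.008 and 0.008 m and z of reel_a_hub in the frame of rod_grip between -0.008 and 0.008 m and y of reel_b_hub in the frame of rod_grip between 0.05 and 0.168 m and x of reel_b_hub in the frame of rod_grip between -0.008 and 0.008 m and z of reel_b_hub in the frame of rod_grip between -0.008 and 0.008 m and height (world z) of each of reel_a_hub, reel_b_hub above 0.112 m and contact force between each of reel_a, reel_b, rod and drainer below 0.05 N and contact force between rod and rest below 0.05 N and contact force between the fingers and rod above 2 N and angle between rod_grip's own y axis and vertical between 1.311 and 1.831 rad and linear speed of each of reel_a, reel_b, rod below 0.03 m/s and y of the grasp point in the frame of rod_grip between -0.04 and 0.034 m); the arm keeps its last pose, push and grip.
It fails at once if the gripper or arm touches a reel (contact force between any of the fingers, the arm and reel_a above 0.5 N or contact force between any of the fingers, the arm and reel_b above 0.5 N).
It fails at once if the rod is forced against a reel (over 10 N) (contact force between rod and reel_a above 10 N or contact force between rod and reel_b above 10 N).
It fails at once if a bystander is moved by more than 20 mm (distance of any of loupe, film_can_near, film_can_far, tape, wood_clip from where it was at the start of the episode above 0.02 m).
It also fails if it takes over 51 s, if anything falls off the work surface, if the arm or the gripper's body presses on something with over 40 N, if the wrist force passes 120 N, or if a joint passes its speed limit or range.

ROBOT

A 7-joint arm with a two-finger parallel gripper is mounted at the origin on a cart in front of the work surface, level with it; the furniture and walls round the work are solid. World frame = base frame: x ahead of the robot, y to its left, z up, the work surface at z = 0. Lengths are in m, angles in degrees, forces in N, time in s.
With the tool pointing down it reaches from about 0.35 to 0.9 m from the base axis. Payload 19.9 kg.
Tool frame: the origin (TCP) lies midway between the tips of the shut fingers; the grasp point (between the pads) lies 19 mm behind it; z points along the fingers, y is the line along which they close (so a half turn about z gives the same grasp; the last joint's range is limited). The gripper opens to 94 mm and grips with 3 to 60 N. Pads are 16 mm wide; open, the fingers measure 119 mm over their backs; the gripper's body (75 mm by 177 mm) begins 78 mm behind the grasp point.
Start: joints at [69.872, 23.915, -0.59, 92.452, 0.269, 63.638, -3.037], TCP at [0.191, -0.595, 0.179] pointing down, gripper open.
Joint ranges: [-161.28, 161.28], [-22.2, 115.67], [-73.04, 71.86], [3.21, 147.25], [-68.34, 248.33], [10.77, 114.83], [-161.83, 161.83]. Speed limits (degrees/s): [108.29, 108.29, 136.94, 136.94, 172.46, 172.46, 172.46].

INTERFACE

Orientations are given as [roll, pitch, yaw] about the fixed x, y, z axes, in that order (R = Rz(yaw) Ry(pitch) Rx(roll)).
In Python, from rig import observe, grab_frame, camera_info, hand_in gives the robot as it stands.
- The arm moves only by the tool carry_out, never from a script. Its argument "rows" is text: rows parted by semicolons, each of 5 numbers parted by spaces: the shift along the tool's x, y, z in cm, then the turn about the tool's z in degrees, then the finger opening in cm, from 0 to 9.4. A call has 1 to 5 rows; each row shifts and turns the commanded pose from where the row before left it, along the tool's axes as they then stand; what a row does not reach is not made up. A row lasts 1/12 s, in which the tool goes at most 41.7 mm and 7.16 degrees, less where a joint would pass 70% of its speed; a pose out of reach is approached as far as the arm can. A call is refused whole if a number of a shift passes 4.17 or a number of a turn 7.16, either way. A call with a gripper value outside its range is refused whole. The fingers move at their own pace and stop on an object; "squeeze" is the grip in N (left out, the last holds). Time passes only in rows, so rows that do not move let the fingers close. It gives the time, the measured TCP pose, the force, the opening and the grip force at its end, in the units of the state.
- observe(): the state, without advancing time (a new reading comes with each control period).
- grab_frame(name): name is "side" or "top" or "wrist"; returns (picture, depth): 384x512x3 uint8, blue, green, red; 384x512 float32, m along the optical axis (not along the pixel's ray), 0 where there is no reading.
- camera_info(name): a dict with "camera_matrix" (3x3 intrinsics, pixels), "cam_to_world" (4x4, takes a point from camera to world coordinates). Camera axes: x right, y down, z forward; pixel columns grow to the right and rows downward; lengths in m; the calibration is good to about 2 mm. A picture is of the moment at which its call begins: read the wrist's pose just before it. camera_info takes no time and is no camera call; for the wrist camera it gives the pose at the moment of the call.
- hand_in(): hands the job in; it is judged then, once.
The state is a dict: "t": time; "joint_positions": joint angles; "joint_vel": joint speeds; "joint_torque": joint torques, N m; "tcp_pos": TCP position; "orientation": TCP orientation; "ft_force": force on the tool from outside, world axes, zero at the start; "wrist_torque": the same for the moment, N m; "grip_width": finger opening in m; "finger_force": force on a finger pad.
Only numpy, scipy, OpenCV 4.12 (cv2) and the standard library are available. Lean on these libraries where they do the work, as an engineer would, in place of code of your own. Each camera call takes 0.05 s, during which the arm holds its last target. There are 200 camera calls.

## Working session

There is one attempt and no reset: what is moved stays moved. The work goes in short steps, Python scripts to look and compute and a tool call to move; the robot and the scene stay as the last step left them, time stands still between calls to the robot, and variables do not carry over. Pictures are saved under pics/ and viewed, at most 10 in all, crops included, and the job is handed in when it is done.

Besides the shell and the picture viewer there is one more tool, called as a command line: name --argument value ..., lists and objects as JSON in quotes. carry_out: Moves the arm, as the interface text tells. Its arguments: {"type":"object","properties":{"rows":{"type":"string"},"squeeze":{"type":"number"}},"required":["rows"]}

```bash
mkdir -p pics; cat > h.py <<'E'
import numpy as np,cv2
from rig import observe,grab_frame,camera_info,hand_in
def snap(n,f):
    ci=camera_info(n);p,d=grab_frame(n);cv2.imwrite(f'pics/{f}.png',p)
    np.savez(f'pics/{f}.npz',p=p,d=d,K=ci['camera_matrix'],T=ci['cam_to_world']);return p,d
def cloud(f):
    z=np.load(f'pics/{f}.npz');d=z['d'];K=z['K'];T=z['T']
    v,u=np.mgrid[:d.shape[0],:d.shape[1]]
    c=np.stack([(u-K[0,2])/K[0,0]*d,(v-K[1,2])/K[1,1]*d,d],-1)
    w=c@T[:3,:3].T+T[:3,3];w[d==0]=np.nan
    return z['p'],w
E
python3 - <<'E'
from h import *
print(observe())
a,_=snap('top','top0');b,_=snap('side','side0')
for n in('top','side'):print(camera_info(n))
cv2.imwrite('pics/both.png',cv2.resize(np.vstack([a,b]),(450,600)) if 0 else cv2.resize(np.hstack([a,b]),(800,300)))
E
```

```text
{'t': 0.0, 'joint_positions': array([69.87291665, 23.94722928, -0.59138531, 92.48636626,  0.26937428,
       63.63758181, -3.03654401]), 'joint_vel': array([ 0.04974316, -0.11598075,  0.07190911, -0.05369773,  0.04694451,
        0.01479593,  0.05882375]), 'joint_torque': array([-1.19887758e-03, -8.51247168e+01,  6.38246052e-01, -4.25989795e+01,
       -4.89537930e-02,  1.86524849e-02,  1.21884864e-04]), 'tcp_pos': array([ 0.1904019 , -0.59485537,  0.17882786]), 'orientation': array([-1.79930365e+02,  4.87293941e-03,  1.77509330e+01]), 'ft_force': array([ 0.71725376,  0.2681465 , -0.05997227]), 'wrist_torque': array([-0.03000148,  0.04275008,  0.06447939]), 'finger_force': 0.0, 'grip_width': 0.09410831129555548}
{'camera_matrix': array([[372.4439802 ,   0.        , 251.25713332],
       [  0.        , 372.4439802 , 194.34166134],
       [  0.        ,   0.        ,   1.        ]]), 'cam_to_world': array([[-0.02495078, -0.99941893,  0.02322199,  0.46728494],
       [-0.99963422,  0.02518517,  0.00985613, -0.08278847],
       [-0.01043525, -0.02296758, -0.99968175,  1.04989158],
       [ 0.        ,  0.        ,  0.        ,  1.        ]])}
{'camera_matrix': array([[401.24198712,   0.        , 255.34659417],
       [  0.        , 401.24198712, 188.32005985],
       [  0.        ,   0.        ,   1.        ]]), 'cam_to_world': array([[-0.97647452, -0.0800398 ,  0.20022772,  0.28344181],
       [-0.21409407,  0.47059881, -0.85597925,  0.90675481],
       [-0.02571452, -0.8787095 , -0.4766638 ,  0.6045427 ],
       [ 0.        ,  0.        ,  0.        ,  1.        ]])}
```

View pics/top0.png

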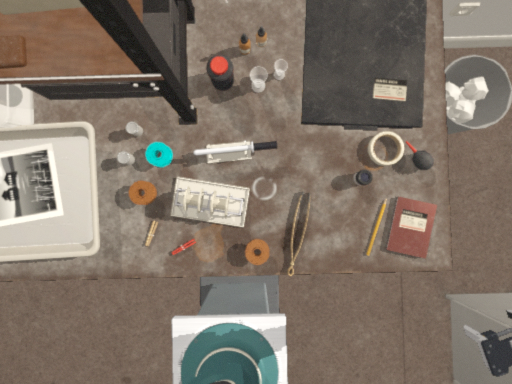

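View pics/side0.png

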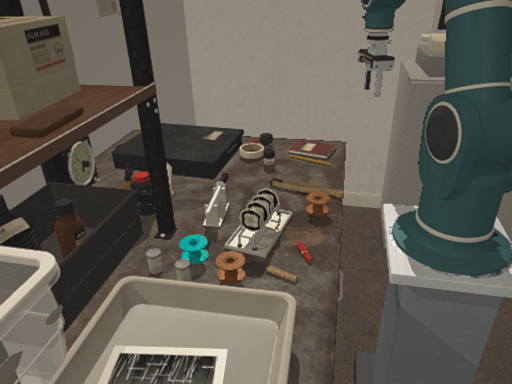

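Top view: the rod is at (195–275, 150) with its black handle at (264,146) and its tip pointing left (+y). The drainer is at (210,200) with two clear/grey reels. The brown spools (142,192) and (257,252) and the turquoise one (159,154) are look-alikes, and I leave them alone. Next is a close crop to check the choice, plus measurements.

```bash
python3 - <<'E'
from h import *
p,w=cloud('top0')
c=p[120:240,140:300];cv2.imwrite('pics/crop.png',cv2.resize(c,(800,600),interpolation=cv2.INTER_CUBIC))
np.set_printoptions(precision=3,suppress=True)
reg=w[130:165,185:285]
def line(m,name):
    P=reg[m] if m.ndim==2 else m
    print(name,len(P),P.mean(0),P.min(0),P.max(0))
# rod: tall points
m=(reg[...,2]>0.05)&(reg[...,2]<0.085)
line(m,'rod')
P=reg[m];d,l=None,cv2.fitLine(P[:,:2].astype(np.float32),cv2.DIST_HUBER,0,.001,.001).ravel();print(l,np.degrees(np.arctan2(l[1],l[0])))
# per col profile
for u in range(190,285,5):
    col=w[130:165,u];k=col[:,2]>0.045
    print(u,k.sum(),np.nanmean(col[k],0) if k.any() else '',np.nanmax(col[k][:,2]) if k.any() else '')
reg2=w[170:235,165:255]
m=reg2[...,2]>0.07
P=reg2[m];print('reels',len(P),P.mean(0),P.min(0),P.max(0))
E
```

```text
rod 540 [ 0.614 -0.041  0.063] [ 0.593 -0.145  0.052] [0.633 0.077 0.072]
[ 0.068 -0.998  0.614 -0.041] -86.104614
190 0  
195 5 [0.607 0.074 0.062] 0.064035127780245
200 5 [0.606 0.061 0.063] 0.06599455749692185
205 6 [0.608 0.047 0.061] 0.06551388926173496
210 14 [0.608 0.034 0.059] 0.06384372726029053
215 6 [0.61  0.021 0.06 ] 0.0657197574995999
220 5 [0.61  0.007 0.062] 0.06347948784254331
225 6 [ 0.612 -0.006  0.061] 0.0627600953260844
230 5 [ 0.612 -0.019  0.062] 0.06701063685286002
235 6 [ 0.613 -0.033  0.061] 0.06410705386823401
240 5 [ 0.614 -0.046  0.062] 0.06478063815174329
245 14 [ 0.616 -0.059  0.061] 0.0631192438660314
250 5 [ 0.616 -0.073  0.062] 0.06365045294925553
255 8 [ 0.617 -0.086  0.064] 0.06641951083668829
260 7 [ 0.618 -0.099  0.065] 0.06836519338206093
265 8 [ 0.619 -0.113  0.065] 0.06952083973948664
270 7 [ 0.62  -0.126  0.065] 0.06710575314397549
275 8 [ 0.621 -0.139  0.064] 0.06811766929071528
280 0  
reels 480 [0.475 0.047 0.082] [ 0.432 -0.02   0.07 ] [0.516 0.108 0.101]
```

View pics/crop.png

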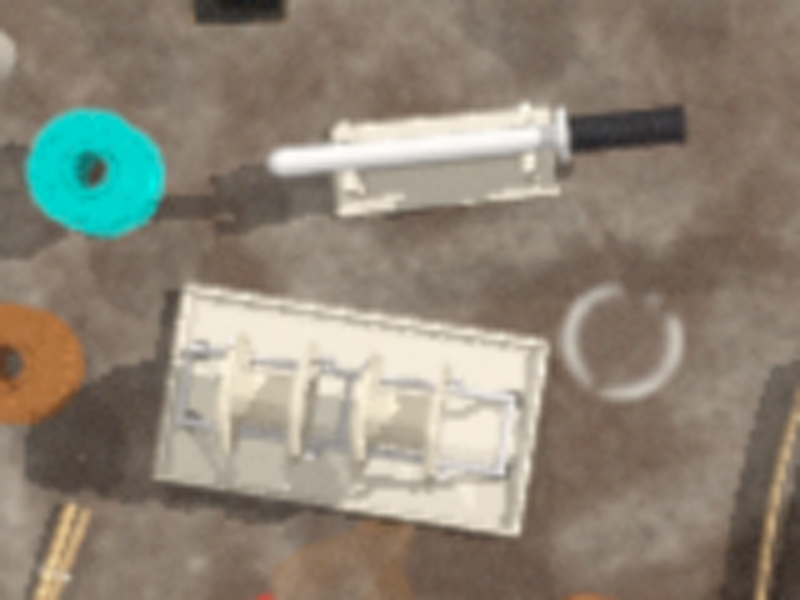

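The crop shows two cream reels in the drainer rack (flanges at crop x≈233/298 and 362/437) and the rod with its black handle on the right. Neither matches the brown or turquoise ones. Next I fit the bore axis.

```bash
cat > fit.py <<'E'
from h import *
from scipy.optimize import least_squares
np.set_printoptions(precision=4,suppress=True)
def fit(names,th0=-8.):
    P=[]
    for f in names:
        _,w=cloud(f);w=w.reshape(-1,3)
        k=(w[:,0]>.40)&(w[:,0]<.55)&(w[:,1]>-.04)&(w[:,1]<.14)&(w[:,2]>.083)&(w[:,2]<.105);P.append(w[k])
    P=np.vstack(P)
    # angle/centre: flange points lie within 33mm of the axis; 4 flange planes at +-15..20 about +-35
    off=np.array([-54,-16,16,54])/1000
    def res(q):
        x,y,a,dz=q;c,s=np.cos(a),np.sin(a)
        dx=P[:,0]-x;dy=P[:,1]-y
        al=dx*s+dy*c; la=dx*c-dy*s   # axis dir (s,c)
        r=np.hypot(la,P[:,2]-.066-dz)-.0325
        e=np.abs(al[:,None]-off).min(1)
        return np.r_[r,e*.7]
    best=min((least_squares(res,[x,y,np.radians(a),0],loss='soft_l1',f_scale=.003) for x in(.465,.475) for y in(.03,.04,.05,.06) for a in(4,8,12)),key=lambda s:s.cost)
    print(names,len(P),best.x[:2],'axis yaw of tool',90-np.degrees(best.x[2]),'dz',best.x[3],np.median(np.abs(best.fun)));return best.x
if __name__=='__main__':
    fit(['top0']);fit(['side0']);fit(['top0','side0'])
    p,w=cloud('side0')
    # rod from side
    k=(w[...,2]>.05)&(w[...,2]<.08)&(w[...,0]>.59)&(w[...,0]<.64)&(w[...,1]>-.16)&(w[...,1]<.09)
    Q=w[k];l=cv2.fitLine(Q[:,:2].astype(np.float32),cv2.DIST_HUBER,0,.001,.001).ravel();print('rod side',l,Q.min(0),Q.max(0))
    # tray outline from top image
    p,w=cloud('top0');m=((p.min(2)>130)&(np.abs(w[...,2]-.008)<.012)).astype(np.uint8)
    m[:165]=0;m[235:]=0;m[:,:165]=0;m[:,255:]=0
    pts=w[m>0][:,:2].astype(np.float32);r=cv2.minAreaRect(pts*1000);print('tray',r)
E
python3 fit.py
```

```text
['top0'] 152 [0.4742 0.0444] axis yaw of tool 79.92088781723893 dz -0.001223664517162685 0.0009588191174246707
['side0'] 306 [0.4743 0.0462] axis yaw of tool 79.65215733880689 dz -0.006251457812453476 0.0014029315245491151
['top0', 'side0'] 458 [0.4746 0.0455] axis yaw of tool 79.55780650076665 dz -0.004674827327495523 0.0015858319075292742
rod side [ 0.0696 -0.9976  0.6092  0.0181] [ 0.5927 -0.1447  0.0502] [0.6345 0.0812 0.0695]
tray ((488.9713439941406, 37.24182891845703), (184.42825317382812, 242.7105255126953), 4.909149169921875)
```

carry_out --rows "0 0 0 -7 9.4; 0 0 0 -7 9.4; 0 0 0 -7 9.4; 0 0 0 -7 9.4; 0 0 0 -7 9.4" --squeeze 50

```text
t: 0.52
tcp_pos: [0.1905, -0.595, 0.179]
orientation: [-180.0, -0.0, 53.1]
ft_force: [0.1, 0.9, -1.2]
grip_width: 0.0937
finger_force: 0.0
```

carry_out --rows "0 0 0 -7 9.4; 0 0 0 -7 9.4; 0 0 0 -7 9.4; 0 0 0 -7 9.4; 0 0 0 -7 9.4"

```text
t: 0.93
tcp_pos: [0.1904, -0.595, 0.1791]
orientation: [-180.0, -0.0, 88.1]
ft_force: [0.5, 0.2, -0.8]
grip_width: 0.0942
finger_force: 0.0
```

carry_out --rows "0 0 0 -5.8 9.4; 2.7 2.8 0 0 9.4; 2.7 2.8 0 0 9.4; 2.7 2.8 0 0 9.4; 2.7 2.8 0 0 9.4"

```text
t: 1.35
tcp_pos: [0.2963, -0.4789, 0.1792]
orientation: [-180.0, -0.0, 93.5]
ft_force: [-0.2, -0.7, 0.2]
grip_width: 0.0939
finger_force: 0.0
```

carry_out --rows "2.7 2.8 0 0 9.4; 2.7 2.8 0 0 9.4; 2.7 2.8 0 0 9.4; 2.7 2.8 0 0 9.4; 2.7 2.8 0 0 9.4"

```text
t: 1.77
tcp_pos: [0.4278, -0.3354, 0.1794]
orientation: [-180.0, -0.0, 93.5]
ft_force: [0.9, 0.1, 0.8]
grip_width: 0.0944
finger_force: 0.0
```

carry_out --rows "2.7 2.8 0 0 9.4; 2.7 2.8 0 0 9.4; 2.7 2.8 0 0 9.4; 2.7 2.8 0 0 9.4; 0 0 0 0 9.4"

```text
t: 2.18
tcp_pos: [0.5362, -0.2152, 0.1794]
orientation: [179.9, -0.2, 94.0]
ft_force: [-0.2, 0.8, -0.7]
grip_width: 0.0936
finger_force: 0.0
```

```bash
python3 - <<'E'
from h import *
o=observe();print(o['t'],o['tcp_pos'],o['orientation'],camera_info('wrist')['cam_to_world'])
snap('wrist','w1')
E
```

```text
2.1833 [ 0.53623951 -0.21517799  0.17941056] [ 1.79900558e+02 -1.50721010e-01  9.40184563e+01] [[ 0.99753731  0.06725292  0.0199087   0.52988421]
 [ 0.07013027 -0.96056528 -0.2690652  -0.13597259]
 [ 0.00102819  0.26979878 -0.96291618  0.38458783]
 [ 0.          0.          0.          1.        ]]
```

View pics/w1.png

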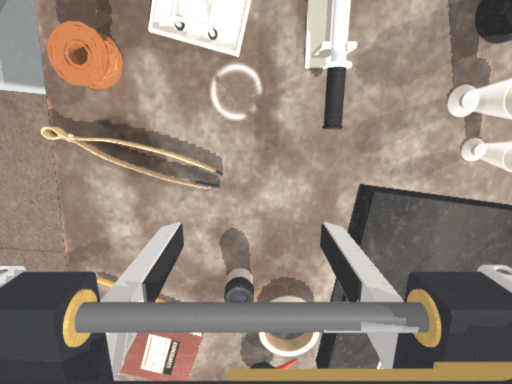

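The wrist view shows the handle at (335,97) with the guard at (338,55), and the drainer at the top centre. I refine the handle position from depth.

```bash
cat > rod.py <<'E'
from h import *
import sys
np.set_printoptions(precision=4,suppress=True)
p,w=cloud(sys.argv[1])
k=(p.max(2)<90)&(w[...,2]>.053)&(w[...,2]<.075)&(w[...,0]>.58)&(w[...,0]<.65)&(w[...,1]>-.18)&(w[...,1]<-.06)
Q=w[k];l=cv2.fitLine(Q[:,:2].astype(np.float32),cv2.DIST_HUBER,0,.001,.001).ravel()
print('handle',len(Q),l,np.percentile(Q,[2,50,98],axis=0), 'top z',np.percentile(Q[:,2],95))
E
python3 rod.py w1
```

```text
handle 1077 [ 0.0856 -0.9963  0.6166 -0.111 ] [[ 0.6087 -0.1424  0.057 ]
 [ 0.6167 -0.1117  0.0642]
 [ 0.6275 -0.0833  0.0667]] top z 0.06628918842496037
```

carry_out --rows "2.4 2.2 0 0 9.4; 2.4 2.2 0 0 9.4; 2.4 2.2 0 0 9.4; 2.3 2.2 0 0 9.4; 0 0 0 0 9.4"

```text
t: 2.65
tcp_pos: [0.6163, -0.1168, 0.1791]
orientation: [180.0, -0.1, 93.8]
ft_force: [1.0, 1.0, 0.2]
grip_width: 0.0939
finger_force: 0.0
```

carry_out --rows "0 0 2 0 9.4; 0 0 2 0 9.4; 0 0 2 0 9.4; 0 0 2 0 9.4; 0 0 0 0 9.4"

```text
t: 3.07
tcp_pos: [0.6115, -0.1229, 0.0956]
orientation: [-179.7, -0.1, 93.5]
ft_force: [0.0, -1.2, -0.6]
grip_width: 0.0941
finger_force: 0.0
```

carry_out --rows "0 0 0 0 9.4; 0 0 0 0 9.4; 0 0 0 0 9.4"

```text
t: 3.32
tcp_pos: [0.6147, -0.1225, 0.1009]
orientation: [179.9, 0.0, 93.5]
ft_force: [0.3, 0.3, 0.2]
grip_width: 0.0941
finger_force: 0.0
```

```bash
python3 - <<'E'
from h import *
o=observe();print(o['t'],o['tcp_pos'],o['orientation'])
snap('wrist','w2')
E
python3 rod.py w2
```

```text
3.3167 [ 0.61467603 -0.12248179  0.10085037] [1.79909596e+02 2.99042994e-02 9.35285944e+01]
handle 1488 [ 0.0696 -0.9976  0.6193 -0.1125] [[ 0.6089 -0.1428  0.0563]
 [ 0.6193 -0.1117  0.0642]
 [ 0.6295 -0.0835  0.0665]] top z 0.06612503057224403
```

carry_out --rows "0.5 0.5 0.8 -0.5 9.4; 0 0 1.4 0 9.4; 0 0 1.4 0 9.4; 0 0 1.4 0 9.4; 0 0 0.8 0 9.4"

```text
t: 3.78
tcp_pos: [0.6175, -0.1167, 0.0385]
orientation: [-179.8, -0.0, 94.1]
ft_force: [0.2, 0.9, 0.3]
grip_width: 0.0942
finger_force: 0.0
```

carry_out --rows "0 0 0.4 0 9.4; 0 0 0.2 0 9.4; 0 0 0 0 9.4; 0 0 0 0 9.4; 0 0 0 0 9.4"

```text
t: 4.2
tcp_pos: [0.6191, -0.1169, 0.036]
orientation: [180.0, 0.0, 94.0]
ft_force: [0.8, -0.3, -0.3]
grip_width: 0.0938
finger_force: 0.0
```

carry_out --rows "0 0 -0.1 0 5; 0 0 0 0 3; 0 0 0 0 2.4; 0 0 0 0 1.5; 0 0 0 0 1" --squeeze 40

```text
t: 4.62
tcp_pos: [0.6187, -0.1168, 0.0365]
orientation: [180.0, -0.0, 94.1]
ft_force: [0.5, -0.7, -0.7]
grip_width: 0.0642
finger_force: 0.0
```

carry_out --rows "0 0 0 0 0.5; 0 0 0 0 0.5; 0 0 0 0 0.5; 0 0 0 0 0.5; 0 0 0 0 0.5"

```text
t: 5.03
tcp_pos: [0.6187, -0.1168, 0.0364]
orientation: [-180.0, -0.0, 94.1]
ft_force: [-0.5, 0.1, -0.2]
grip_width: 0.0312
finger_force: 0.0
```

carry_out --rows "0 0 0 0 0.5; 0 0 0 0 0.5; 0 0 0 0 0.5; 0 0 0 0 0.5; 0 0 0 0 0.5"

```text
t: 5.45
tcp_pos: [0.6187, -0.1168, 0.0365]
orientation: [-180.0, -0.0, 94.1]
ft_force: [0.0, -0.2, 1.0]
grip_width: 0.0053
finger_force: 0.3
```

carry_out --rows "0 0 0 0 0.5; 0 0 0 0 0.5; 0 0 0 0 0.5; 0 0 0 0 0.5" --squeeze 60

```text
t: 5.78
tcp_pos: [0.6187, -0.1168, 0.0365]
orientation: [180.0, -0.0, 94.1]
ft_force: [0.6, -0.2, 0.7]
grip_width: 0.0045
finger_force: 0.3
```

The fingers closed to 5 mm, so the handle isn't between them. I'll look.

```bash
python3 - <<'E'
from h import *
a,_=snap('wrist','w3');b,_=snap('side','side3')
c=cv2.resize(b[130:250,180:330],(480,384))
cv2.imwrite('pics/m3.png',cv2.resize(np.hstack([a,c]),(800,310)))
E
python3 rod.py w3; python3 rod.py side3
```

```text
handle 1403 [ 0.0649 -0.9979  0.6173 -0.1045] [[ 0.6077 -0.143   0.0554]
 [ 0.6179 -0.1008  0.0613]
 [ 0.6261 -0.0843  0.0649]] top z 0.06397389427028917
handle 38 [ 0.0835  0.9965  0.6161 -0.1089] [[ 0.6089 -0.1408  0.0532]
 [ 0.6146 -0.1079  0.06  ]
 [ 0.6248 -0.0919  0.0708]] top z 0.06822265500691405
```

View pics/m3.png

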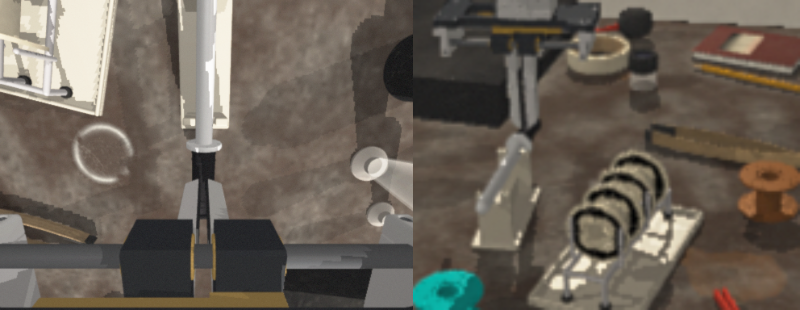

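```bash
python3 - <<'E'
from h import *
a=cv2.imread('pics/w3.png');b=cv2.imread('pics/side3.png')
c=cv2.resize(a[150:350,160:360],(400,400),interpolation=cv2.INTER_CUBIC);d=cv2.resize(b[140:230,195:255],(400,600),interpolation=cv2.INTER_CUBIC)
o=np.zeros((600,800,3),np.uint8);o[:400,:400]=c;o[:,400:]=d;cv2.imwrite('pics/m4.png',o)
E
```

```text
(no output)
```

View pics/m4.png

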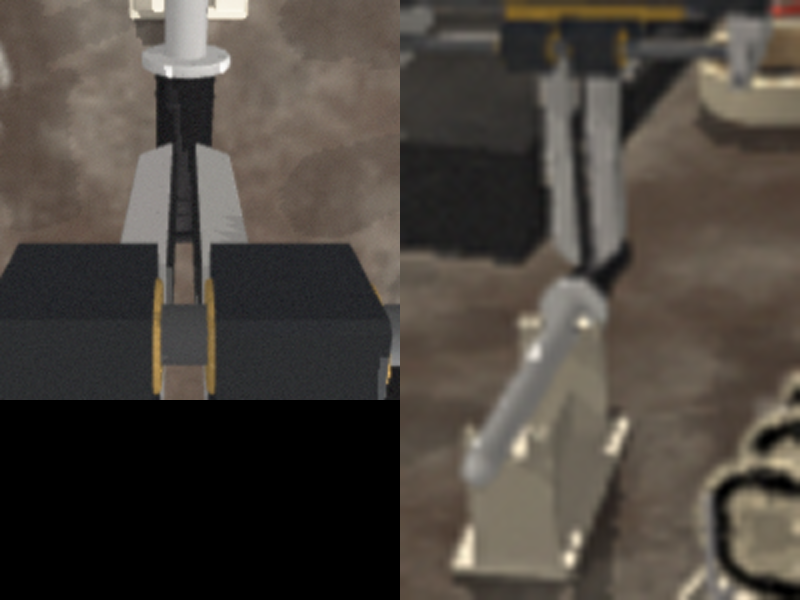

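```bash
python3 - <<'E'
from h import *
np.set_printoptions(precision=4,suppress=True)
p,w=cloud('w3')
for x,y in[(237,228),(267,228),(232,250),(275,250),(252,195),(240,200),(262,200),(252,215),(252,225),(252,240),(252,260)]:print('w',x,y,p[y,x],w[y,x])
p,w=cloud('side3')
for cx,cy in[(560,100),(605,100),(565,240),(605,240),(580,255),(600,255),(590,270),(615,262),(570,290),(600,290)]:
    x=int(195+(cx-400)*60/400);y=int(140+cy*90/600);print('s',x,y,p[y,x],w[y,x])
print(camera_info('wrist')['cam_to_world'])
o=observe();print(o)
E
```

```text
w 237 228 [140 144 147] [ 0.6082 -0.1075  0.073 ]
w 267 228 [142 147 150] [ 0.6273 -0.1063  0.0727]
w 232 250 [142 146 149] [ 0.6071 -0.1072  0.1044]
w 275 250 [144 147 151] [ 0.63   -0.1062  0.103 ]
w 252 195 [33 29 32] [ 0.6164 -0.0877  0.0636]
w 240 200 [31 30 30] [ 0.6087 -0.0928  0.06  ]
w 262 200 [31 29 30] [ 0.6233 -0.0914  0.0612]
w 252 215 [34 30 35] [ 0.6174 -0.1016  0.0633]
w 252 225 [37 35 36] [ 0.6179 -0.1093  0.0619]
w 252 240 [52 51 54] [ 0.6188 -0.121   0.0604]
w 252 260 [55 54 56] [ 0.6199 -0.1367  0.06  ]
s 219 155 [110 115 118] [ 0.6248 -0.1055  0.1406]
s 225 155 [111 115 119] [ 0.6077 -0.1085  0.1404]
s 219 176 [125 131 134] [ 0.6304 -0.1075  0.0714]
s 225 176 [126 132 136] [ 0.6115 -0.1066  0.0734]
s 222 178 [41 42 42] [ 0.6208 -0.1054  0.0666]
s 225 178 [113 118 122] [ 0.6126 -0.1088  0.0656]
s 223 180 [49 48 50] [ 0.6166 -0.1006  0.0627]
s 227 179 [21 20 20] [ 0.6123 -0.1266  0.0532]
s 220 183 [135 140 143] [ 0.6182 -0.0759  0.0654]
s 225 183 [40 40 41] [ 0.6106 -0.0992  0.0539]
[[ 0.9975  0.0682  0.0185  0.6127]
 [ 0.0707 -0.9598 -0.2717 -0.037 ]
 [-0.0008  0.2723 -0.9622  0.2414]
 [ 0.      0.      0.      1.    ]]
{'t': 5.8833, 'joint_positions': array([ 26.8764,  36.0625, -26.0428,  97.2686,  19.3688,  51.1801,
        -3.059 ]), 'joint_vel': array([0.0809, 0.0932, 0.0779, 0.0161, 0.0731, 0.0675, 0.0427]), 'joint_torque': array([ -0.1046, -92.7578, -11.1493, -34.7357,  -0.0846,   0.0129,
         0.0002]), 'tcp_pos': array([ 0.6187, -0.1168,  0.0364]), 'orientation': array([-179.9962,   -0.0041,   94.0485]), 'ft_force': array([-0.0349, -0.4345, -0.1324]), 'wrist_torque': array([-0.1068, -0.0834,  0.019 ]), 'finger_force': 0.3486564802005887, 'grip_width': 0.005059159750279702}
```

```bash
python3 - <<'E'
from h import *
np.set_printoptions(precision=4,suppress=True)
for f,z in(('w1',.1794),('w2',.1009),('w3',.0364),('side3',.0364)):
    p,w=cloud(f)
    k=(p.min(2)>95)&(np.ptp(p.astype(int),axis=2)<14)
    c={'w1':(.536,-.215),'w2':(.6147,-.1225)}.get(f,(.6187,-.1168))
    k&=(abs(w[...,1]-c[1])<.02)&(abs(w[...,0]-c[0])<.08)&(w[...,2]>z-.02)&(w[...,2]<z+.15)
    Q=w[k];i=np.argsort(Q[:,2])[:8];print(f,len(Q));print(Q[i]-[*c,z])
p,w=cloud('w2');print([w[y,x] for x,y in ((258,205),(258,215))])
k=(p.max(2)<60)&(abs(w[...,0]-.62)<.02)&(w[...,2]>.045)&(w[...,2]<.075)
for f in('w2','w3'):
    p,w=cloud(f)
    for y in np.arange(-.145,-.08,.01):
        k=(p.max(2)<70)&(abs(w[...,1]-y)<.005)&(abs(w[...,0]-.618)<.015)&(w[...,2]>.045)&(w[...,2]<.08)
        print(f,round(y,3),k.sum(),np.percentile(w[k],[10,50,90],axis=0)[:,[0,2]].ravel() if k.sum() else '')
E
```

```text
w1 5580
[[ 0.0475  0.0111  0.025 ]
 [-0.0491  0.0049  0.0264]
 [ 0.0476  0.0125  0.0267]
 [-0.0509  0.0058  0.027 ]
 [-0.0522  0.0057  0.0271]
 [-0.0496  0.0052  0.0271]
 [-0.0502  0.006   0.0273]
 [-0.0495  0.0061  0.0276]]
w2 5337
[[-0.0509  0.0066  0.0253]
 [ 0.0482  0.0129  0.0259]
 [ 0.0496  0.0123  0.0259]
 [ 0.0474  0.013   0.0262]
 [ 0.0506  0.0128  0.0269]
 [-0.0511  0.0066  0.0271]
 [-0.0523  0.0067  0.0275]
 [-0.0496  0.0069  0.0276]]
w3 6773
[[-0.009   0.0067  0.0213]
 [ 0.0068  0.0081  0.022 ]
 [-0.007   0.0088  0.0243]
 [ 0.0045  0.0098  0.0247]
 [ 0.0038  0.0101  0.0256]
 [-0.0063  0.0096  0.0262]
 [ 0.0031  0.0103  0.0263]
 [-0.0056  0.0097  0.0264]]
side3 210
[[ 0.0098  0.0072  0.0274]
 [ 0.0058  0.0099  0.0291]
 [-0.0061  0.008   0.0292]
 [ 0.012   0.0092  0.0316]
 [ 0.0058  0.0091  0.0321]
 [-0.0063  0.008   0.0325]
 [ 0.0079  0.0121  0.0334]
 [-0.0097  0.0091  0.0334]]
[array([ 0.6197, -0.1199,  0.0663]), array([ 0.6204, -0.1299,  0.0646])]
w2 -0.145 105 [0.6129 0.0584 0.6212 0.0641 0.6306 0.0663]
w2 -0.135 212 [0.6133 0.0606 0.6207 0.0642 0.6284 0.0658]
w2 -0.125 227 [0.6126 0.0605 0.6201 0.0643 0.6278 0.0657]
w2 -0.115 222 [0.6121 0.0607 0.6194 0.0643 0.6269 0.0656]
w2 -0.105 231 [0.6114 0.0609 0.6187 0.0642 0.6262 0.0655]
w2 -0.095 245 [0.6103 0.0605 0.618  0.0641 0.6258 0.0658]
w2 -0.085 195 [0.6098 0.0603 0.618  0.0641 0.6254 0.0658]
w3 -0.145 50 [0.6176 0.0589 0.6202 0.0601 0.6224 0.0613]
w3 -0.135 100 [0.6171 0.0596 0.6194 0.0603 0.6216 0.0611]
w3 -0.125 101 [0.6164 0.06   0.6186 0.0609 0.6209 0.0617]
w3 -0.115 107 [0.6157 0.0605 0.6179 0.0614 0.6202 0.0624]
w3 -0.105 371 [0.6095 0.0569 0.6172 0.0614 0.6246 0.064 ]
w3 -0.095 397 [0.609  0.0578 0.6166 0.0619 0.6244 0.0634]
w3 -0.085 253 [0.6091 0.0589 0.6165 0.0626 0.6238 0.0641]
```

```bash
python3 - <<'E'
from h import *
np.set_printoptions(precision=4,suppress=True)
p,w=cloud('side0')
k=(np.linalg.norm(w[...,:2]-[.1904,-.5949],axis=-1)<.09)&(w[...,2]>.1)&(w[...,2]<.4)
v,u=np.nonzero(k);Q=w[k];i=np.argsort(Q[:,2])[:12];print(len(Q));
for j in i:print(u[j],v[j],p[v[j],u[j]],Q[j]-[.1904,-.5949,.1788])
z=np.load('pics/side0.npz');T=np.linalg.inv(z['T'])
c=T[:3,:3]@np.array([.1904,-.5949,.1788])+T[:3,3];print('tcp px',(z['K']@c)[:2]/c[2])
a=cv2.resize(p[40:110,340:410],(500,500),interpolation=cv2.INTER_CUBIC)
z=np.load('pics/w2.npz')['p'];b=cv2.resize(z[100:400,130:400],(300,333));o=np.zeros((500,800,3),np.uint8);o[:,:500]=a;o[:333,500:]=b;cv2.imwrite('pics/m5.png',o)
E
```

```text
1122
365 89 [80 86 91] [ 0.0226 -0.0494  0.0253]
377 96 [102 108 113] [-0.0168  0.0417  0.0253]
366 89 [68 75 78] [ 0.0192 -0.0459  0.0263]
369 89 [ 87  95 100] [ 0.0083 -0.0467  0.0264]
378 96 [ 95 103 107] [-0.0198  0.0463  0.0267]
368 89 [69 76 79] [ 0.012  -0.0445  0.0269]
379 96 [ 91  99 104] [-0.023   0.0486  0.0274]
364 88 [85 93 96] [ 0.0264 -0.0549  0.0275]
376 96 [100 106 111] [-0.0127  0.0506  0.0276]
367 89 [69 75 78] [ 0.0159 -0.0392  0.0281]
375 96 [101 108 111] [-0.0092  0.0534  0.0283]
374 96 [109 116 121] [-0.0057  0.054   0.0283]
tcp px [370.9111  99.5572]
```

View pics/m5.png

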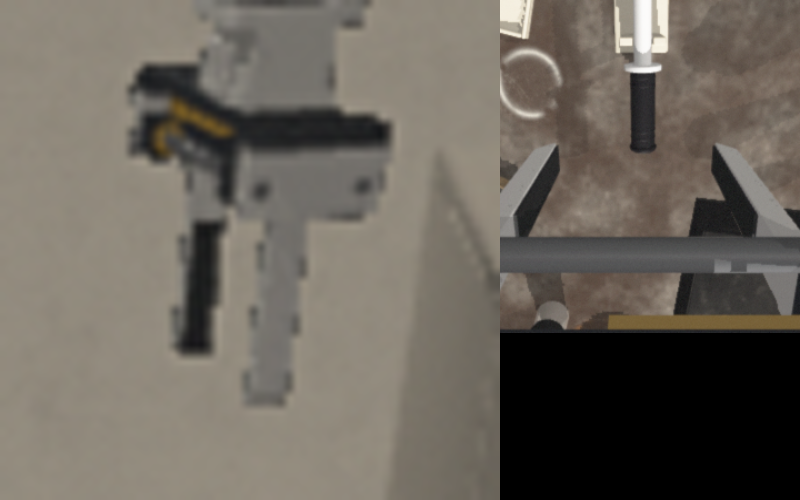

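In the side view the open fingertips end about 25 mm above the reported TCP. So the fingers closed on top of the handle rather than around it. I'll open, go lower and retry.

carry_out --rows "0 0 -0.3 0 9.4; 0 0 0 0 9.4; 0 0 0 0 9.4; 0 0 0 0 9.4; 0 0 0 0 9.4"

```text
t: 6.3
tcp_pos: [0.6187, -0.1168, 0.0394]
orientation: [-180.0, -0.0, 94.1]
ft_force: [-0.1, -0.6, 0.4]
grip_width: 0.0353
finger_force: 0.0
```

carry_out --rows "0 0 0 0 9.4; 0 0 0 0 9.4; 0 0 0 0 9.4; 0 0 0 0 9.4; 0 0 0 0 9.4"

```text
t: 6.72
tcp_pos: [0.6187, -0.1168, 0.0394]
orientation: [-180.0, -0.0, 94.0]
ft_force: [-0.2, 0.3, -0.2]
grip_width: 0.0682
finger_force: 0.0
```

```bash
python3 - <<'E'
from h import *
o=observe();print(o['t'],o['tcp_pos'],o['orientation'],o['grip_width'])
snap('wrist','w5');snap('side','side5')
np.set_printoptions(precision=4,suppress=True)
for f in('w5','w2'):
    p,w=cloud(f)
    for y in np.arange(-.145,-.08,.02):
        k=(p.max(2)<70)&(abs(w[...,1]-y)<.01)&(abs(w[...,0]-.618)<.015)&(w[...,2]>.045)&(w[...,2]<.08)
        print(f,round(y,3),k.sum(),np.percentile(w[k],[5,50,95],axis=0)[:,[0,2]].ravel())
p,w=cloud('side5')
k=(w[...,2]>.05)&(w[...,2]<.08)&(w[...,0]>.59)&(w[...,0]<.64)&(w[...,1]>-.07)&(w[...,1]<.09)
Q=w[k];l=cv2.fitLine(Q.astype(np.float32),cv2.DIST_HUBER,0,.001,.001).ravel();print('shaft side',l,Q.max(0))
E
python3 rod.py w5
```

```text
6.7167 [ 0.61868296 -0.11679107  0.03938347] [-1.79992387e+02 -5.76964354e-03  9.40494067e+01] 0.06816746825545265
w5 -0.145 342 [0.6108 0.0574 0.6199 0.0642 0.6296 0.0665]
w5 -0.125 727 [0.6104 0.0578 0.6193 0.0642 0.6282 0.0659]
w5 -0.105 774 [0.6093 0.058  0.618  0.0641 0.6268 0.0659]
w5 -0.085 516 [0.6085 0.0587 0.6172 0.0643 0.6259 0.0662]
w2 -0.145 207 [0.612  0.0575 0.621  0.0642 0.6306 0.0664]
w2 -0.125 444 [0.6115 0.0593 0.6201 0.0642 0.6289 0.0661]
w2 -0.105 461 [0.6103 0.06   0.6187 0.0643 0.6272 0.0659]
w2 -0.085 325 [0.6089 0.0575 0.6178 0.0641 0.6266 0.0662]
shaft side [-0.0535  0.9986  0.0044  0.6107  0.0029  0.0592] [0.6347 0.0808 0.0636]
handle 2476 [ 0.0475 -0.9989  0.6175 -0.1128] [[ 0.5842 -0.1426  0.0567]
 [ 0.6182 -0.1126  0.0642]
 [ 0.6288 -0.0838  0.0685]] top z 0.06637634321608359
```

carry_out --rows "0 0 0.8 0 7; 0 0 0.7 0 7; 0 0 0.7 0 6; 0 0 0 0 4; 0 0 0 0 3" --squeeze 30

```text
t: 7.23
tcp_pos: [0.6183, -0.1166, 0.0167]
orientation: [-179.9, -0.0, 94.1]
ft_force: [0.4, -0.3, -0.0]
grip_width: 0.0534
finger_force: 0.0
```

carry_out --rows "0 0 0 0 2.5; 0 0 0 0 2.2; 0 0 0 0 1.5; 0 0 0 0 1; 0 0 0 0 0.5"

```text
t: 7.65
tcp_pos: [0.6188, -0.1168, 0.0176]
orientation: [180.0, 0.0, 94.0]
ft_force: [-0.2, 0.1, 0.9]
grip_width: 0.02
finger_force: 0.3
```

carry_out --rows "0 0 0 0 0.5; 0 0 0 0 0.5; 0 0 0 0 0.5"

```text
t: 7.9
tcp_pos: [0.6188, -0.1168, 0.0175]
orientation: [180.0, -0.0, 94.0]
ft_force: [0.3, 0.2, 0.3]
grip_width: 0.0191
finger_force: 30.0
```

carry_out --rows "0 0 0 0 0.5; 0 0 0 0 0.5; 0 0 -0.5 0 0.5; 0 0 -1 0 0.5; 0 0 -1.5 0 0.5" --squeeze 60

```text
t: 8.32
tcp_pos: [0.6179, -0.1166, 0.0474]
orientation: [-179.9, -0.0, 94.1]
ft_force: [0.2, -0.3, -0.4]
grip_width: 0.0189
finger_force: 60.0
```

carry_out --rows "0 0 -2 0 0.5; 0 0 -2 0 0.5; 0 0 -1.5 0 0.5; 0 0 0 0 0.5; 0 0 0 0 0.5"

```text
t: 8.73
tcp_pos: [0.6191, -0.1169, 0.1036]
orientation: [179.9, 0.0, 94.0]
ft_force: [0.5, -0.5, -0.5]
grip_width: 0.0186
finger_force: 60.0
```

carry_out --rows "-1.3 -2.5 0 0 0.5; -1.3 -2.5 0 0 0.5; -1.3 -2.5 0 0 0.5; -1.3 -2.5 0 0 0.5; -1.3 -2.5 0 0 0.5"

```text
t: 9.15
tcp_pos: [0.4967, -0.1908, 0.1016]
orientation: [-179.9, -0.0, 94.1]
ft_force: [-0.0, -0.3, 0.3]
grip_width: 0.0185
finger_force: 60.0
```

carry_out --rows "-1.2 -2.5 0 0 0.5; -1.2 -2.5 0 0 0.5; 0 -2.4 0 0 0.5; 0 0 0 5 0.5; 0 0 0 5 0.5"

```text
t: 9.57
tcp_pos: [0.4247, -0.2201, 0.1019]
orientation: [-179.9, -0.0, 83.7]
ft_force: [0.6, -0.8, 0.6]
grip_width: 0.0187
finger_force: 60.0
```

carry_out --rows "0 0 0 4.2 0.5; 0 0 0 0 0.5; 0 0 0 0 0.5; 0 0 0 0 0.5; 0 0 0 0 0.5"

```text
t: 9.98
tcp_pos: [0.4264, -0.2195, 0.1022]
orientation: [-180.0, -0.0, 80.0]
ft_force: [0.4, -0.2, -0.9]
grip_width: 0.019
finger_force: 60.0
```

```bash
python3 - <<'E'
from h import *
o=observe();print(o['t'],o['tcp_pos'],o['orientation'],o['grip_width'],o['finger_force'])
a,_=snap('wrist','w6');b,_=snap('top','top6');c,_=snap('side','side6')
x=np.zeros((600,800,3),np.uint8);x[:300,:400]=cv2.resize(a,(400,300));x[:300,400:]=cv2.resize(b[120:270,150:350],(400,300));x[300:,:400]=cv2.resize(c[120:300,170:410],(400,300));cv2.imwrite('pics/m6.png',x)
E
```

```text
9.9833 [ 0.42637595 -0.21946972  0.10218636] [-1.79968006e+02 -1.80076481e-02  7.99715177e+01] 0.019027490669602274 59.958348870277405
```

View pics/m6.png

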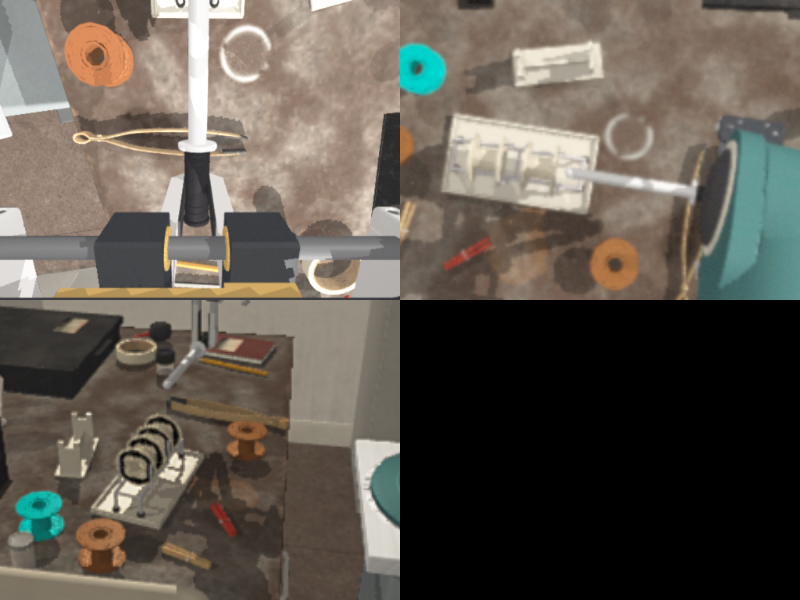

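The rod is held and pointing at the near reel. Now I fit its 3D axis and the reel axis from all cameras.

```bash
cat > shaft.py <<'E'
from h import *
from scipy.optimize import least_squares
np.set_printoptions(precision=4,suppress=True)
def shaft(f,g,yaw,R=.007):
    # g: predicted grip point; axis param about g
    p,w=cloud(f);w=w.reshape(-1,3);s,c=np.sin(np.radians(yaw)),np.cos(np.radians(yaw))
    e=np.array([c,s,0]);n=np.array([s,-c,0]);d=w-g
    al=d@e;la=d@n;h=d[:,2]
    k=(al>.045)&(al<.18)&(abs(la)<.013)&(abs(h)<.016);al,la,h=al[k],la[k],h[k]
    r=least_squares(lambda q:np.hypot(la-q[0]-q[1]*(al-.1),h-q[2]-q[3]*(al-.1))-R,[0,0,0,0],loss='soft_l1',f_scale=.001)
    q=r.x
    d2=w-g;kk=(abs(d2@n-q[0])<.006)&(abs(d2[:,2]-q[2])<.008)&(d2@e<.25)&(d2@e>.05)
    print(f,k.sum(),'lat@100 %.4f ang %.2f deg  h@100 %.4f pitch %.2f deg'%(q[0],np.degrees(q[1]),q[2],np.degrees(q[3])),'tip al',np.percentile((d2@e)[kk],99.5) if kk.any() else None,'med res',np.median(abs(r.fun)))
    return q
if __name__=='__main__':
    import fit
    g=np.array([.42637+.0044*.178,-.21947+.0044*.984,.102+.0385])
    for f in('w6','top6','side6'):shaft(f,g,79.97)
    fit.fit(['side6']);fit.fit(['w6']) if 0 else None
E
python3 shaft.py
```

```text
w6 4236 lat@100 0.0002 ang 0.52 deg  h@100 -0.0011 pitch -0.46 deg tip al 0.12974753110276158 med res 0.0003326723231140906
top6 320 lat@100 0.0008 ang 0.31 deg  h@100 0.0001 pitch -0.30 deg tip al 0.18928824067855385 med res 0.0008003470940235176
side6 125 lat@100 0.0021 ang 0.71 deg  h@100 -0.0021 pitch -0.47 deg tip al 0.19166791139279385 med res 0.0003942565263947949
['side6'] 309 [0.4744 0.0462] axis yaw of tool 79.76178084768995 dz -0.0064258358890188095 0.0015054166985398825
```

```bash
python3 - <<'E'
from h import *
e=np.array([.178,.984]);n=np.array([.984,-.178])
for f in('top0','side0','top6'):
    _,w=cloud(f);w=w.reshape(-1,3);d=w[:,:2]-[.474,.0454];al=d@e;la=d@n
    for a in range(-110,-40,10):
        k=(al>a/1e3)&(al<(a+10)/1e3)
        i=k&(abs(la)<.02);j=k&(abs(la)<.05)
        print(f,a,i.sum(),np.nanmax(w[i,2],initial=0).round(3),np.nanmax(w[j,2],initial=0).round(3))
E
```

```text
top0 -110 51 0.014 0.014
top0 -100 59 0.042 0.042
top0 -90 46 0.043 0.043
top0 -80 54 0.043 0.043
top0 -70 51 0.041 0.083
top0 -60 81 0.099 0.099
top0 -50 53 0.083 0.083
side0 -110 4 0.008 0.01
side0 -100 5 0.005 0.01
side0 -90 18 0.038 0.038
side0 -80 14 0.005 0.04
side0 -70 10 0.004 0.038
side0 -60 134 0.097 0.097
side0 -50 24 0.095 0.095
top6 -110 55 0.15 0.15
top6 -100 59 0.149 0.149
top6 -90 52 0.149 0.149
top6 -80 45 0.149 0.149
top6 -70 46 0.042 0.081
top6 -60 81 0.101 0.101
top6 -50 53 0.082 0.082
```

carry_out --rows "0 0 1 0 0.5; 0 0 1.5 0 0.5; 0 0 1.5 0 0.5; 0 0 1.2 0 0.5; 0 0 0 0 0.5"

```text
t: 10.55
tcp_pos: [0.4252, -0.2189, 0.0479]
orientation: [-179.8, -0.1, 79.9]
ft_force: [-0.9, 0.0, -0.7]
grip_width: 0.0187
finger_force: 60.0
```

carry_out --rows "0 0 1 0 0.5; 0 0 0.8 0 0.5; 0 0 0.3 0 0.5; 0 0 0 0 0.5; 0 0 0 0 0.5"

```text
t: 10.97
tcp_pos: [0.4266, -0.2196, 0.0295]
orientation: [180.0, -0.0, 79.9]
ft_force: [0.1, 0.1, -0.8]
grip_width: 0.0189
finger_force: 60.0
```

```bash
cat > m.py <<'E'
from h import *
from shaft import shaft
import fit,sys
t=sys.argv[1];o=observe();print(o['t'],o['tcp_pos'],o['orientation'][2],o['ft_force'])
for c in('top','side','wrist'):snap(c,c+t)
y=np.radians(o['orientation'][2]);e=np.array([np.cos(y),np.sin(y),0]);n=np.array([e[1],-e[0],0])
g=o['tcp_pos']+.0044*e+[0,0,.0385]
np.savez('pics/g'+t,g=g,e=e,n=n)
for c in('top','side','wrist'):
    q=shaft(c+t,g,o['orientation'][2])
    if c!='wrist':
        x=fit.fit([c+t]);d=np.array([x[0],x[1],.066])-g
        a=d@e;print(c,'reel centre ahead %.4f lat %.4f; rod lat there %.4f -> move y %.4f; reel ang rel tool %.2f rod %.2f'%(a,d@n,q[0]+q[1]*(a-.1),d@n-q[0]-q[1]*(a-.1),90-np.degrees(x[2])-o['orientation'][2],-np.degrees(q[1])))
E
python3 m.py 7
```

```text
10.9667 [ 0.4266 -0.2196  0.0295] 79.85888264472958 [ 0.0606  0.0735 -0.8215]
top7 273 lat@100 0.0005 ang 0.25 deg  h@100 -0.0003 pitch -0.09 deg tip al 0.22947605754197054 med res 0.0008808066018069511
['top7'] 155 [0.4742 0.0443] axis yaw of tool 79.76059304430683 dz -0.0008136050826714207 0.0010367857539620082
top reel centre ahead 0.2638 lat 0.0003; rod lat there 0.0012 -> move y -0.0009; reel ang rel tool -0.10 rod -0.25
side7 115 lat@100 0.0020 ang 0.86 deg  h@100 -0.0024 pitch -0.88 deg tip al 0.21423659187517427 med res 0.0006516599937354574
['side7'] 299 [0.4745 0.0464] axis yaw of tool 79.29689144216385 dz -0.006059592527888704 0.001391920544506306
side reel centre ahead 0.2659 lat 0.0003; rod lat there 0.0045 -> move y -0.0041; reel ang rel tool -0.56 rod -0.86
wrist7 4235 lat@100 0.0004 ang 0.63 deg  h@100 -0.0010 pitch -0.50 deg tip al 0.1297697419267015 med res 0.00033661929642723673
```

carry_out --rows "0 -0.1 0 -0.3 0.5; 0.4 0 0 0 0.5; 0.4 0 0 0 0.5; 0.4 0 0 0 0.5; 0.3 0 0 0 0.5"

```text
t: 11.53
tcp_pos: [0.4283, -0.2039, 0.0295]
orientation: [180.0, -0.0, 80.2]
ft_force: [0.4, -1.0, -1.3]
grip_width: 0.0185
finger_force: 60.0
```

carry_out --rows "0.2 0 0 0 0.5; 0.2 0 0 0 0.5; 0.2 0 0 0 0.5; 0.2 0 0 0 0.5; 0.2 0 0 0 0.5"

```text
t: 11.95
tcp_pos: [0.4299, -0.1947, 0.0295]
orientation: [180.0, -0.0, 80.1]
ft_force: [-0.3, 0.2, 0.3]
grip_width: 0.0186
finger_force: 60.0
```

carry_out --rows "0.2 0 0 0 0.5; 0.2 0 0 0 0.5; 0.2 0 0 0 0.5; 0 0 0 0 0.5; 0 0 0 0 0.5"

```text
t: 12.37
tcp_pos: [0.4309, -0.1888, 0.0295]
orientation: [-180.0, -0.0, 80.2]
ft_force: [0.6, -0.5, -0.8]
grip_width: 0.0188
finger_force: 60.0
```

```bash
python3 m.py 8;python3 - <<'E'
from h import *
b=cv2.imread('pics/top8.png');c=cv2.imread('pics/side8.png')
cv2.imwrite('pics/m8.png',np.vstack([cv2.resize(b[170:240,160:300],(600,300),interpolation=cv2.INTER_CUBIC),cv2.resize(c[180:250,220:360],(600,300),interpolation=cv2.INTER_CUBIC)]))
E
```

```text
12.3667 [ 0.4309 -0.1888  0.0295] 80.16169588250428 [ 0.5744 -0.4822 -0.8166]
top8 275 lat@100 0.0007 ang 0.44 deg  h@100 -0.0002 pitch -0.45 deg tip al 0.17632732883071792 med res 0.0008696557117256068
['top8'] 158 [0.4751 0.0441] axis yaw of tool 79.5630166697454 dz -0.0010091318184455695 0.001116394630716559
top reel centre ahead 0.2327 lat 0.0037; rod lat there 0.0017 -> move y 0.0020; reel ang rel tool -0.60 rod -0.44
side8 109 lat@100 0.0019 ang -0.10 deg  h@100 -0.0017 pitch 1.95 deg tip al 0.19027849670421035 med res 0.0012805377742305755
['side8'] 299 [0.4748 0.0463] axis yaw of tool 79.446519682783 dz -0.006155219927859011 0.001519493973482956
side reel centre ahead 0.2348 lat 0.0031; rod lat there 0.0017 -> move y 0.0014; reel ang rel tool -0.72 rod 0.10
wrist8 4232 lat@100 0.0002 ang 0.60 deg  h@100 -0.0013 pitch -0.44 deg tip al 0.12968849437674118 med res 0.00033606062523096987
```

View pics/m8.png

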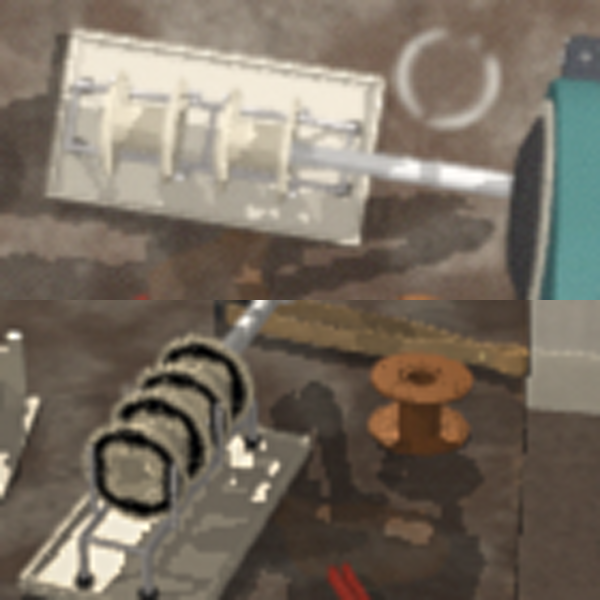

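The tip has gone about 12 mm into the near bore, with the reels unmoved and no force building up. I keep going with a 1 mm lateral correction.

carry_out --rows "0.1 0.05 0 0 0.5; 0.2 0.05 0 0 0.5; 0.25 0 0 0 0.5; 0.25 0 0 0 0.5; 0.25 0 0 0 0.5"

```text
t: 12.93
tcp_pos: [0.4337, -0.1783, 0.0294]
orientation: [-180.0, -0.0, 80.2]
ft_force: [0.2, -0.7, 0.2]
grip_width: 0.0187
finger_force: 60.0
```

carry_out --rows "0.25 0 0 0 0.5; 0.25 0 0 0 0.5; 0.25 0 0 0 0.5; 0.25 0 0 0 0.5; 0.25 0 0 0 0.5"

```text
t: 13.35
tcp_pos: [0.4358, -0.1661, 0.0294]
orientation: [-180.0, -0.0, 80.2]
ft_force: [0.5, -0.2, -0.6]
grip_width: 0.0185
finger_force: 60.0
```

carry_out --rows "0.25 0 0 0 0.5; 0.25 0 0 0 0.5; 0.25 0 0 0 0.5; 0.25 0 0 0 0.5; 0.25 0 0 0 0.5"

```text
t: 13.77
tcp_pos: [0.4379, -0.1539, 0.0294]
orientation: [-180.0, -0.0, 80.2]
ft_force: [-0.1, 0.3, -1.4]
grip_width: 0.0186
finger_force: 60.0
```

carry_out --rows "0.2 0 0 0 0.5; 0 0 0 0 0.5; 0 0 0 0 0.5; 0 0 0 0 0.5"

```text
t: 14.1
tcp_pos: [0.4382, -0.1522, 0.0294]
orientation: [-180.0, -0.0, 80.1]
ft_force: [0.8, 0.4, -0.8]
grip_width: 0.0188
finger_force: 60.0
```

```bash
python3 m.py 9
```

```text
14.1 [ 0.4382 -0.1522  0.0294] 80.14828659955788 [ 0.7754  0.3909 -0.8469]
top9 298 lat@100 0.0005 ang -0.12 deg  h@100 0.0010 pitch 4.36 deg tip al 0.24280592988062075 med res 0.0016304038360525435
['top9'] 152 [0.4743 0.0442] axis yaw of tool 79.89180127186675 dz -0.0007068522075467443 0.0008885554664078181
top reel centre ahead 0.1953 lat 0.0019; rod lat there 0.0003 -> move y 0.0016; reel ang rel tool -0.26 rod 0.12
side9 115 lat@100 0.0007 ang -1.98 deg  h@100 0.0010 pitch 5.63 deg tip al 0.2496699134747778 med res 0.0018133064371843336
['side9'] 300 [0.4751 0.0462] axis yaw of tool 79.88037087283688 dz -0.006210749650728748 0.0013078014201409595
side reel centre ahead 0.1974 lat 0.0024; rod lat there -0.0027 -> move y 0.0051; reel ang rel tool -0.27 rod 1.98
wrist9 4237 lat@100 0.0002 ang 0.59 deg  h@100 -0.0013 pitch -0.51 deg tip al 0.12980940435953833 med res 0.00033190874422499815
```

carry_out --rows "0.15 0 0 0 0.5; 0.2 0 0 0 0.5; 0.2 0 0 0 0.5; 0.2 0 0 0 0.5; 0.2 0 0 0 0.5"

```text
t: 14.67
tcp_pos: [0.4399, -0.1425, 0.0294]
orientation: [-180.0, -0.0, 80.2]
ft_force: [-0.6, 0.6, -1.2]
grip_width: 0.0187
finger_force: 60.0
```

carry_out --rows "0.2 0 0 0 0.5; 0.2 0 0 0 0.5; 0.2 0 0 0 0.5; 0.2 0 0 0 0.5; 0.2 0 0 0 0.5"

```text
t: 15.08
tcp_pos: [0.4416, -0.1327, 0.0294]
orientation: [-180.0, -0.0, 80.1]
ft_force: [-0.4, 0.2, -1.3]
grip_width: 0.0186
finger_force: 60.0
```

carry_out --rows "0.2 0 0 0 0.5; 0.2 0 0 0 0.5; 0.2 0 0 0 0.5; 0.2 0 0 0 0.5; 0.2 0 0 0 0.5"

```text
t: 15.5
tcp_pos: [0.4433, -0.1229, 0.0294]
orientation: [-180.0, -0.0, 80.2]
ft_force: [-0.3, 0.5, 0.2]
grip_width: 0.0186
finger_force: 60.0
```

carry_out --rows "0.2 0 0 0 0.5; 0 0 0 0 0.5; 0 0 0 0 0.5"

```text
t: 15.75
tcp_pos: [0.4436, -0.121, 0.0294]
orientation: [-180.0, -0.0, 80.2]
ft_force: [0.5, 0.1, -0.5]
grip_width: 0.0187
finger_force: 60.0
```

```bash
python3 m.py 10 | grep -E "^[0-9]|\[|reel|wrist"
```

```text
15.75 [ 0.4436 -0.121   0.0294] 80.16198695051449 [ 0.5252  0.0765 -0.5241]
['top10'] 151 [0.4743 0.0443] axis yaw of tool 80.08322412493196 dz -0.0006553751878703647 0.000984236313019842
top reel centre ahead 0.1637 lat 0.0020; rod lat there 0.0013 -> move y 0.0006; reel ang rel tool -0.08 rod -0.83
['side10'] 308 [0.4749 0.0463] axis yaw of tool 79.70006562318889 dz -0.006311973851358132 0.0014300010820720607
side reel centre ahead 0.1657 lat 0.0022; rod lat there -0.0018 -> move y 0.0041; reel ang rel tool -0.46 rod -0.87
wrist10 4812 lat@100 0.0000 ang 0.09 deg  h@100 0.0019 pitch 5.13 deg tip al 0.12699545176530394 med res 0.0014347905438987334
```

carry_out --rows "0.15 0 0 0 0.5; 0.25 0 0 0 0.5; 0.25 0 0 0 0.5; 0.25 0 0 0 0.5; 0.25 0 0 0 0.5"

```text
t: 16.32
tcp_pos: [0.4457, -0.1094, 0.0295]
orientation: [-180.0, -0.0, 80.2]
ft_force: [-0.1, 1.0, -0.6]
grip_width: 0.0185
finger_force: 60.0
```

carry_out --rows "0.25 0 0 0 0.5; 0.25 0 0 0 0.5; 0.25 0 0 0 0.5; 0.25 0 0 0 0.5; 0.25 0 0 0 0.5"

```text
t: 16.73
tcp_pos: [0.4478, -0.0972, 0.0295]
orientation: [-180.0, -0.0, 80.2]
ft_force: [-0.2, -0.3, -0.8]
grip_width: 0.0185
finger_force: 60.0
```

carry_out --rows "0.25 0 0 0 0.5; 0.25 0 0 0 0.5; 0.25 0 0 0 0.5; 0.25 0 0 0 0.5; 0.25 0 0 0 0.5"

```text
t: 17.15
tcp_pos: [0.4499, -0.0849, 0.0294]
orientation: [-180.0, -0.0, 80.1]
ft_force: [0.4, -0.8, -1.1]
grip_width: 0.0187
finger_force: 60.0
```

carry_out --rows "0.25 0 0 0 0.5; 0.25 0 0 0 0.5; 0.25 0 0 0 0.5; 0.25 0 0 0 0.5; 0.25 0 0 0 0.5"

```text
t: 17.57
tcp_pos: [0.452, -0.0725, 0.0294]
orientation: [-180.0, -0.0, 80.2]
ft_force: [0.3, -0.3, -1.6]
grip_width: 0.0183
finger_force: 60.0
```

carry_out --rows "0 0 0 0 0.5; 0 0 0 0 0.5; 0 0 0 0 0.5"

```text
t: 17.82
tcp_pos: [0.452, -0.0729, 0.0294]
orientation: [-180.0, 0.0, 80.1]
ft_force: [-0.5, -1.3, 0.2]
grip_width: 0.019
finger_force: 60.0
```

```bash
python3 m.py 11 | grep -E "^[0-9]|\[|reel|wrist";python3 - <<'E'
from h import *
b=cv2.imread('pics/top11.png');c=cv2.imread('pics/side11.png');d=cv2.imread('pics/wrist11.png')
x=np.zeros((600,800,3),np.uint8);x[:300,:500]=cv2.resize(b[160:244,140:280],(500,300),interpolation=cv2.INTER_CUBIC);x[300:,:500]=cv2.resize(c[170:254,210:350],(500,300),interpolation=cv2.INTER_CUBIC);x[:225,500:]=cv2.resize(d,(300,225));cv2.imwrite('pics/m11.png',x)
E
```

```text
17.8167 [ 0.452  -0.0729  0.0294] 80.14590643860014 [-0.5294 -1.2768  0.2101]
['top11'] 106 [0.474  0.0447] axis yaw of tool 79.84356283650999 dz -0.001249536682808747 0.0010050211950243214
top reel centre ahead 0.1152 lat 0.0016; rod lat there 0.0005 -> move y 0.0011; reel ang rel tool -0.30 rod -0.23
['side11'] 296 [0.4752 0.0461] axis yaw of tool 79.91019962789687 dz -0.006106050185892535 0.0013397852665912972
side reel centre ahead 0.1168 lat 0.0026; rod lat there -0.0021 -> move y 0.0047; reel ang rel tool -0.24 rod 0.70
wrist11 5651 lat@100 0.0002 ang 0.29 deg  h@100 0.0021 pitch -9.68 deg tip al 0.13012275723458178 med res 0.0015780833689503105
```

View pics/m11.png

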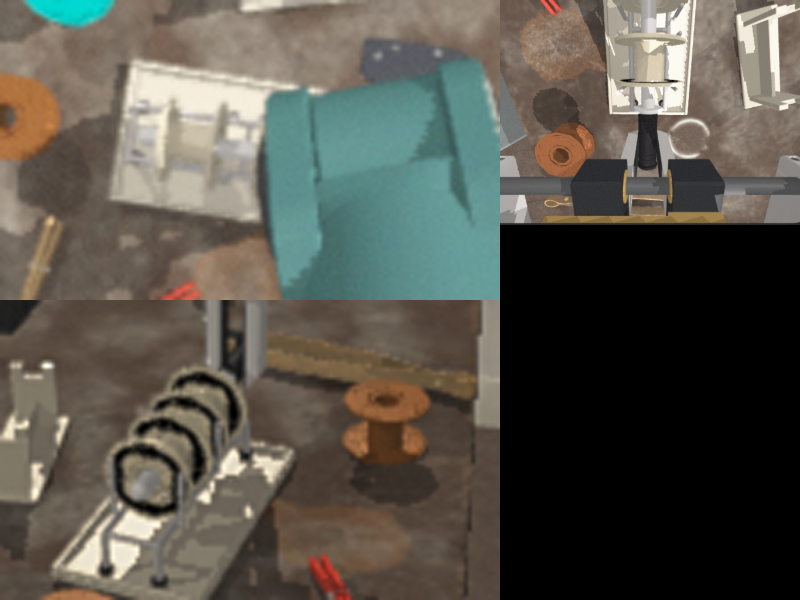

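The tip stands out of the far reel in the side view at crop (145,483), and the reels are still standing. I lift gently.

carry_out --rows "0 0.05 -0.1 0 0.5; 0 0.05 -0.1 0 0.5; 0 0 -0.1 0 0.5; 0 0 -0.1 0 0.5; 0 0 -0.15 0 0.5"

```text
t: 18.38
tcp_pos: [0.4529, -0.0729, 0.035]
orientation: [-180.0, -0.0, 80.2]
ft_force: [0.1, 0.4, -2.4]
grip_width: 0.0186
finger_force: 60.0
```

carry_out --rows "0 0 -0.2 0 0.5; 0 0 -0.2 0 0.5; 0 0 -0.2 0 0.5; 0 0 -0.2 0 0.5; 0 0 -0.2 0 0.5"

```text
t: 18.8
tcp_pos: [0.453, -0.073, 0.0452]
orientation: [180.0, -0.0, 80.1]
ft_force: [-0.1, 0.5, -2.2]
grip_width: 0.0187
finger_force: 60.0
```

```bash
cat > l.py <<'E'
from h import *
import sys
np.set_printoptions(precision=4,suppress=True)
t=sys.argv[1];o=observe();print(o['t'],o['tcp_pos'],o['orientation'],o['ft_force'],o['wrist_torque'])
y=np.radians(o['orientation'][2]);e=np.array([np.cos(y),np.sin(y)]);n=np.array([e[1],-e[0]])
for c in('side','wrist'):
    snap(c,c+t);_,w=cloud(c+t);w=w.reshape(-1,3);d=w[:,:2]-o['tcp_pos'][:2];al=d@e;la=d@n
    ax=o['tcp_pos'][2]+.0385
    for a in range(35,210,5):
        k=(al>a/1e3)&(al<=(a+5)/1e3)&(abs(la)<.03)&(w[:,2]>ax-.03)&(w[:,2]<ax+.05)
        if k.sum()>3:print(c,a,k.sum(),'top above axis %.4f'%(np.percentile(w[k,2],97)-ax),end='; ')
    print()
E
python3 l.py 12
```

```text
18.8 [ 0.453  -0.073   0.0452] [179.9998  -0.0016  80.1478] [-0.0921  0.5492 -2.195 ] [-0.1954 -0.0708  0.0199]
side 40 5 top above axis 0.0129; side 60 16 top above axis 0.0236; side 65 160 top above axis 0.0245; side 70 19 top above axis 0.0216; side 100 102 top above axis 0.0241; side 105 86 top above axis 0.0238; side 110 10 top above axis -0.0076; side 130 6 top above axis 0.0168; side 135 179 top above axis 0.0226; side 140 37 top above axis 0.0216; side 145 7 top above axis 0.0046; side 170 132 top above axis 0.0206; side 175 188 top above axis 0.0217; side 180 21 top above axis 0.0010; side 185 8 top above axis 0.0010; side 190 13 top above axis 0.0002; side 195 8 top above axis -0.0021; 
wrist 35 428 top above axis 0.0141; wrist 40 300 top above axis 0.0131; wrist 45 196 top above axis 0.0062; wrist 50 197 top above axis 0.0062; wrist 55 292 top above axis 0.0058; wrist 60 255 top above axis 0.0277; wrist 65 1117 top above axis 0.0278; wrist 70 440 top above axis 0.0094; wrist 75 481 top above axis 0.0095; wrist 80 459 top above axis 0.0094; wrist 85 489 top above axis 0.0091; wrist 90 499 top above axis 0.0092; wrist 95 506 top above axis 0.0089; wrist 100 2108 top above axis 0.0268; wrist 105 67 top above axis 0.0052; wrist 110 276 top above axis 0.0046; wrist 115 272 top above axis 0.0046; wrist 120 284 top above axis 0.0046; wrist 125 563 top above axis 0.0043; wrist 130 1735 top above axis 0.0039; wrist 135 387 top above axis 0.0026; wrist 140 5 top above axis -0.0138;
```

carry_out --rows "0 0 -0.25 0 0.5; 0 0 -0.3 0 0.5; 0 0 -0.35 0 0.5; 0 0 -0.35 0 0.5; 0 0 -0.35 0 0.5"

```text
t: 19.32
tcp_pos: [0.453, -0.073, 0.0614]
orientation: [180.0, -0.0, 80.2]
ft_force: [-0.4, -0.4, -2.5]
grip_width: 0.0187
finger_force: 60.0
```

carry_out --rows "0 0 -0.35 0 0.5; 0 0 -0.35 0 0.5; 0 0 -0.35 0 0.5; 0 0 -0.35 0 0.5; 0 0 -0.35 0 0.5"

```text
t: 19.73
tcp_pos: [0.453, -0.073, 0.0788]
orientation: [-180.0, -0.0, 80.1]
ft_force: [0.5, -0.7, -1.5]
grip_width: 0.0186
finger_force: 60.0
```

carry_out --rows "0 0 -0.35 0 0.5; 0 0 -0.35 0 0.5; 0 0 -0.35 0 0.5; 0 0 -0.3 0 0.5; 0 0 -0.3 0 0.5"

```text
t: 20.15
tcp_pos: [0.453, -0.073, 0.0953]
orientation: [-180.0, -0.0, 80.2]
ft_force: [-0.4, -0.4, -2.0]
grip_width: 0.0185
finger_force: 60.0
```

carry_out --rows "0 0 -0.2 0 0.5; 0 0 -0.1 0 0.5; 0 0 0 0 0.5; 0 0 0 0 0.5; 0 0 0 0 0.5"

```text
t: 20.57
tcp_pos: [0.4529, -0.073, 0.0978]
orientation: [-180.0, -0.0, 80.1]
ft_force: [-0.1, -0.3, -1.5]
grip_width: 0.0189
finger_force: 60.0
```

carry_out --rows "0 0 0 0 0.5; 0 0 0 0 0.5; 0 0 0 0 0.5; 0 0 0 0 0.5; 0 0 0 0 0.5"

```text
t: 20.98
tcp_pos: [0.453, -0.073, 0.0979]
orientation: [-180.0, -0.0, 80.1]
ft_force: [0.2, 0.5, -1.4]
grip_width: 0.0186
finger_force: 60.0
```

carry_out --rows "0 0 0 0 0.5; 0 0 0 0 0.5; 0 0 0 0 0.5; 0 0 0 0 0.5; 0 0 0 0 0.5"

```text
t: 21.4
tcp_pos: [0.453, -0.073, 0.0979]
orientation: [-180.0, -0.0, 80.1]
ft_force: [-1.2, 0.6, -1.4]
grip_width: 0.0186
finger_force: 60.0
```

```bash
python3 l.py 13
```

```text
21.4 [ 0.453  -0.073   0.0979] [-179.9951   -0.0054   80.1479] [-1.1854  0.599  -1.3873] [-0.2238 -0.0466 -0.0144]
side 40 4 top above axis 0.0135; side 60 23 top above axis 0.0250; side 65 160 top above axis 0.0243; side 70 16 top above axis 0.0235; side 100 124 top above axis 0.0226; side 105 74 top above axis 0.0239; side 130 6 top above axis 0.0176; side 135 179 top above axis 0.0225; side 140 41 top above axis 0.0226; side 145 4 top above axis 0.0067; side 165 4 top above axis -0.0075; side 170 144 top above axis 0.0175; side 175 205 top above axis 0.0213; side 180 8 top above axis 0.0008; side 185 10 top above axis 0.0010; side 190 16 top above axis -0.0005; side 195 4 top above axis -0.0022; 
wrist 35 436 top above axis 0.0138; wrist 40 295 top above axis 0.0130; wrist 45 195 top above axis 0.0059; wrist 50 195 top above axis 0.0060; wrist 55 209 top above axis 0.0056; wrist 60 229 top above axis 0.0274; wrist 65 1110 top above axis 0.0275; wrist 70 443 top above axis 0.0090; wrist 75 478 top above axis 0.0088; wrist 80 471 top above axis 0.0090; wrist 85 482 top above axis 0.0089; wrist 90 497 top above axis 0.0088; wrist 95 504 top above axis 0.0086; wrist 100 2119 top above axis 0.0264; wrist 105 50 top above axis 0.0046; wrist 110 274 top above axis 0.0044; wrist 115 267 top above axis 0.0043; wrist 120 279 top above axis 0.0041; wrist 125 289 top above axis 0.0041; wrist 130 1811 top above axis 0.0036; wrist 135 353 top above axis 0.0022; wrist 140 6 top above axis -0.0146;
```

```bash
python3 -c "
from rig import hand_in;print(hand_in())"
```

```text
the job is handed in; nothing more can be done
None
```

I handed the job in with both reels hanging on the near-level rod, hubs about 130 mm above the bench and clear of the pins; the interface gave no verdict. My first grasp closed on top of the handle and nudged the rod about 3 mm in its rest; it settled back level and the second grasp held.

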